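# Open the tea caddy and hang its scoop inside

### The arm

A 7-joint arm with a two-finger parallel gripper is mounted at the origin on the work surface. World frame = base frame: x ahead of the robot, y to its left, z up, the work surface at z = 0. Lengths are in m, angles in rad, forces in N, time in s.
With the tool pointing down it reaches from about 0.35 to 0.775 m from the base axis. Payload 3.1 kg.
Tool frame: the origin (TCP) lies on the centre line of the jaws, within the pads' length; the fingertips stand 19 mm ahead of it and the grasp point (between the pads) is the TCP; z points along the fingers, y is the line along which they close (so a half turn about z gives the same grasp; the last joint's range is limited). The gripper opens to 85 mm and grips with 20 to 120 N. Pads are 22 mm wide; open, the fingers measure 114 mm over their backs; the gripper's body (76 mm by 85 mm) begins 54 mm behind the grasp point. The pads swing forward as they close: fully open they stand 13 mm farther back than shut.
Start: joints at [1.189, 0.311, 0.014, 1.512, -0.004, 1.319, -0.027], TCP at [0.183, -0.519, 0.25] pointing down, gripper open.
Joint ranges: [-2.7, 2.7], [-0.3, 1.91], [-1.27, 1.3], [0.12, 2.57], [-1.44, 4.58], [0.2, 2.03], [-3.05, 3.05]. Speed limits (rad/s): [2.79, 2.79, 3.14, 3.14, 3.14, 3.14, 3.14].

### API

Orientations are given as a unit quaternion [w, x, y, z].
In Python, from cell import env gives the robot as it stands. The module is installed in compiled form; this text tells all that it offers.
- The arm moves only by the tool play_rows, never from a script. Its argument "moves" is a list of rows, each an object with "offset": the shift along the world's x, y, z in m, a list of three; "turn": the turn, a rotation vector about the world's x, y, z in degrees, a list of three. In form: [{"offset": [x, y, z], "turn": [wx, wy, wz]}, ...]. A call has 1 to 20 rows; each row is the pose to reach, as a shift and turn from the pose commanded when the call began; what a row does not reach only later rows make up. A row lasts 1/10 s, in which the tool goes at most 50 mm and 8.59 degrees, less where a joint would pass 70% of its speed; a pose out of reach is approached as far as the arm can. A call with a gripper value outside its range is refused whole. "gripper" is the closure, from -1 (fully open) to 1 (shut), set as the call begins (left out, the last holds). The fingers move at their own pace and stop on an object; "force" is the grip in N (left out, the last holds). Time passes only in rows, so rows that repeat a pose let the fingers close. It gives the time, the measured TCP pose, the force, the opening and the grip force at its end, in the units of the state.
- env.observe(): the state, without advancing time (a new reading comes with each control period).
- env.grab_frame(name): name is "scene" or "top" or "wrist"; returns the picture (384x512x3 uint8, red, green, blue); there is no depth.
- env.camera_params(name): a dict with "intrinsics" (3x3 intrinsics, pixels), "extrinsics" (4x4, takes a point from camera to world coordinates). Camera axes: x right, y down, z forward; pixel columns grow to the right and rows downward; lengths in m; the calibration is good to about 2 mm. A picture is of the moment at which its call begins: read the wrist's pose just before it. camera_params takes no time and is no camera call; for the wrist camera it gives the pose at the moment of the call.
- env.sign_off(): hands the job in; it is judged then, once.
Trained networks look in the newest picture that a camera, given by its name, has taken for a name from the list of things; names that differ only in an ending like _2 or _b are one class to them, and where a whole thing is asked for, a point or a joint stands for the part that bears it (a point fixed in the world has none). Each returns a list of dicts, best first, with "confidence" (0 to 1); they miss things now and then, are a little off and sometimes report something else, mostly with a low value. They report only what shows in the picture. A call takes as long as a camera call. They do not tell look-alikes from the thing itself.
- env.boxes_of(label, camera): "location" ([x, y, z] in m, in the coordinates of the camera as it stood for that picture, good to about 4 mm: the middle of the surface that is visible of it).
- env.pinpoint(label, camera): "location" ([x, y, z] in m, in the coordinates of the camera as it stood for that picture, good to about 4 mm: a listed point, or the origin of a listed thing).
The state is a dict: "clock": time; "q": joint angles; "joint_vel": joint speeds; "effort": joint torques, N m; "ee_pos": TCP position; "tcp_rot": TCP orientation; "ft_force": force on the tool from outside, world axes, zero at the start; "wrist_torque": the same for the moment, N m; "opening": finger opening in m; "gripper_force": force on a finger pad.
Only numpy, scipy, OpenCV 4.12 (cv2) and the standard library are available. Lean on these libraries where they do the work, as an engineer would, in place of code of your own. Each camera call takes 0.05 s, during which the arm holds its last target. There are 200 camera calls.

### The job

Get the empty tea caddy ready for filling: tip its loose lid up by the tab while the opposite edge stays on the rim, draw that edge out from under the retaining lip and lift the lid off, then lay it flat, right way up, in the middle of the round steel tray. Then take the scoop off its rail and hang it upright by its hook over the rim of the open caddy, cup inside. Do not knock over the two upturned glasses.

Things in the scene. Friction and masses are not known exactly. Their poses are not given: they have to be found in the camera images.
- caddy: Fixed open-topped rectangular steel caddy, outside 102 (x) x 82 (y) x 110 mm tall, walls 4 mm thick, floor 5 mm; origin at the centre of its underside, z up, so the rim is at z = 110 mm. Its +x side, where the lid's tab is, faces away from the robot, up to 0.5 rad either way. The scoop is to hang on its plain rim.
- caddy_lip (a point): Middle of the inner edge, on the underside, of a fixed dark retaining lip on the caddy's -x side: 47 mm from the caddy's axis, 10 mm above the rim, 60 mm wide, 4 mm thick, carried by a bracket outside the wall (x = -60 to -64 mm). The shut lid's edge lies 8 mm under it with 6 mm free above: a level lift catches; tipped up and drawn 15 to 20 mm to +x it comes free.
- lid_center (a point): Loose aluminium lid (0.12 kg), a plate 110 (x) x 90 (y) x 4 mm; this point is the centre of the plate's underside, z up. A skirt 12 mm deep, outside 88 x 68 mm, hangs inside the caddy with 3 mm play all round; the plate rests on the rim, axes as the caddy's, this point 110 mm above the caddy's origin. On the tray it rests on its skirt, this point 16 mm above the tray's origin.
- lid_tab (a point): Point to grip on the lid's upright black tab: a flat block 10 (x) x 36 (y) mm, rising 46 mm above the plate's top, 43 mm from the lid's centre towards +x. This point is on the tab's middle plane, 26 mm above the plate's top (20 mm below the tab's top) and 30 mm above the plate's underside. Axes as the lid.
- lid_heel (a point): Middle of the lid's edge opposite the tab, on the plate's underside, 55 mm from the lid's centre towards -x: the edge about which the lid tips. Axes as the lid.
- tray: Fixed round shallow steel tray, 210 mm across and 12 mm high with a low flared rim; its flat floor is about 186 mm across and 4 mm thick; origin at the centre of its underside.
- rail: Fixed scoop rail: an upright steel plate 4 mm thick (x) and 120 mm long (y), its top edge 100 mm above the counter, on a wooden foot 80 x 130 x 10 mm; origin at the centre of the foot's underside. The scoop hangs on its top edge, cup on the -x side.
- scoop_hook (a point): Loose steel scoop (0.06 kg). This point is under the bridge of its square hook, midway across the 12 mm gap (x = -6 to +6 mm), level with the wall's top when hung. z up, x from cup to the hook's free tip, which reaches 18 mm down. A strap 14 mm wide (y) goes down at x = -10 to -6 mm to the cup. At the start this point is 4 mm to +x of the rail's middle plane, axes as the rail's.
- scoop_grip (a point): Middle of the scoop's upright wooden grip above the hook: a block 10 (x) x 14 (y) mm, from 4 to 54 mm above the hook point; this point is 32 mm above and 5 mm to the -x side of the hook point. Axes as the scoop.
- scoop_cup (a point): Centre of the scoop's small cup (34 mm across, 32 mm high), 27.5 mm to the -x side of the hook point and 58 mm below it; the cup's lowest point is 74 mm below the hook point.
- glass_a: Upturned glass tumbler, 72 mm across at the counter, 120 mm tall, on the counter beyond the work (left); origin at the centre of its underside.
- glass_b: The same kind of upturned tumbler on the right.
Things that resemble listed ones, but are neither listed nor needed, are in the scene too. What is shaped like the part that bears scoop_hook but turquoise or yellow is not meant.

How it is judged:
By the outcome, as a careful person would: the job done as asked, in the order asked, and still so for the second after the job is handed in, with the robot touching nothing.
It also fails if it takes over 64 s, if anything falls off the work surface, if the arm or the gripper's body presses on something with over 40 N, if the wrist force passes 120 N, or if a joint passes its speed limit or range.

## Working session

There is one attempt and no reset: what is moved stays moved. The work goes in short steps, Python scripts to look and compute and a tool call to move; the robot and the scene stay as the last step left them, time stands still between calls to the robot, and variables do not carry over. Pictures are saved under pics/ and viewed, at most 10 in all, crops included, and the job is handed in when it is done.

Besides the shell and the picture viewer there is one more tool, called by a JSON object that holds its "method" and its "body". play_rows: Moves the arm, as the interface text tells. Its arguments: {"type":"object","properties":{"moves":{"type":"array","items":{"type":"object","properties":{"offset":{"type":"array","items":{"type":"number"}},"turn":{"type":"array","items":{"type":"number"}}}}},"gripper":{"type":"number"},"force":{"type":"number"}},"required":["moves"]}

```bash
mkdir -p pics
cat > h.py <<'E'
import numpy as np, cv2
from cell import env
def shot(n,f=None):
    im=env.grab_frame(n)
    if f: cv2.imwrite('pics/'+f,cv2.cvtColor(im,cv2.COLOR_RGB2BGR))
    return im
def w(n,loc):
    T=np.array(env.camera_params(n)['extrinsics']); return (T@np.r_[loc,1])[:3]
def pp(n,labels,fn='pinpoint'):
    for l in labels:
        for r in getattr(env,fn)(l,n)[:4]:
            print(n,l,round(r['confidence'],2),np.round(w(n,r['location']),4))
def px(n,p):
    c=env.camera_params(n);T=np.linalg.inv(np.array(c['extrinsics']));q=np.array(c['intrinsics'])@(T@np.r_[p,1])[:3];return q[:2]/q[2]
E
python3 - <<'E'
from h import *
a=shot('scene');b=shot('top')
cv2.imwrite('pics/a.png',cv2.cvtColor(np.hstack([cv2.resize(a,(400,300)),cv2.resize(b,(400,300))]),cv2.COLOR_RGB2BGR)) if 0 else None
cv2.imwrite('pics/s.png',a[:,:,::-1]);cv2.imwrite('pics/t.png',b[:,:,::-1])
L=['caddy','caddy_lip','lid_center','lid_tab','lid_heel','tray','rail','scoop_hook','scoop_grip','scoop_cup','glass_a']
for n in('scene','top'): pp(n,L)
s=env.observe();print(s)
E
```

```text
scene caddy 0.87 [ 0.5453  0.2543 -0.0016]
scene caddy 0.71 [0.4984 0.2643 0.1212]
scene caddy_lip 0.72 [0.5003 0.2636 0.1193]
scene lid_center 0.36 [0.5002 0.2611 0.1194]
scene lid_tab 0.97 [0.5909 0.2491 0.1422]
scene lid_heel 0.96 [0.4882 0.2657 0.1126]
scene tray 0.85 [ 0.5365 -0.25    0.0022]
scene rail 0.95 [ 0.5493  0.0093 -0.    ]
scene scoop_hook 0.72 [0.6723 0.3899 0.013 ]
scene scoop_hook 0.7 [0.2742 0.3468 0.0076]
scene scoop_hook 0.46 [0.5379 0.0394 0.0998]
scene scoop_grip 0.72 [0.2495 0.3656 0.0139]
scene scoop_grip 0.65 [ 7.954e-01 -1.352e-01  7.000e-04]
scene scoop_grip 0.58 [0.6622 0.3561 0.0184]
scene scoop_grip 0.46 [0.5288 0.0372 0.134 ]
scene scoop_cup 0.66 [0.6654 0.4483 0.0209]
scene scoop_cup 0.62 [0.518  0.0284 0.0413]
scene scoop_cup 0.51 [0.3392 0.3389 0.0192]
scene glass_a 0.88 [ 0.7837  0.1483 -0.001 ]
scene glass_a 0.62 [ 7.948e-01 -1.388e-01 -5.000e-04]
top caddy 0.77 [ 0.545   0.2575 -0.0006]
top caddy_lip 0.73 [ 0.5462  0.2542 -0.002 ]
top caddy_lip 0.72 [0.4955 0.2631 0.1164]
top lid_center 0.83 [0.5493 0.2541 0.1106]
top lid_center 0.41 [ 7.904e-01
[... 709 characters left out ...]
.2, 'q': array([ 1.18927474,  0.31089413,  0.01398086,  1.51150409, -0.004417  ,
        1.31917507, -0.02718728]), 'joint_vel': array([ 0.00032487, -0.00040621,  0.00061787,  0.00097547, -0.00095004,
       -0.00066256, -0.00061263]), 'effort': array([-3.37930833e-04, -3.79816210e+01,  1.45547418e-01, -2.30858946e+01,
        1.22838921e-02,  2.12430910e-03, -2.17329386e-05]), 'ee_pos': array([ 0.18337774, -0.51855226,  0.25030535]), 'tcp_rot': array([2.44831370e-05, 9.85591187e-01, 1.69144945e-01, 5.50706644e-06]), 'ft_force': array([ 0.52813451, -0.24819405, -0.18077167]), 'wrist_torque': array([ 0.02025762,  0.00528457, -0.00658441]), 'gripper_force': 0.0, 'opening': 0.08518417583662038}
```

View pics/s.png

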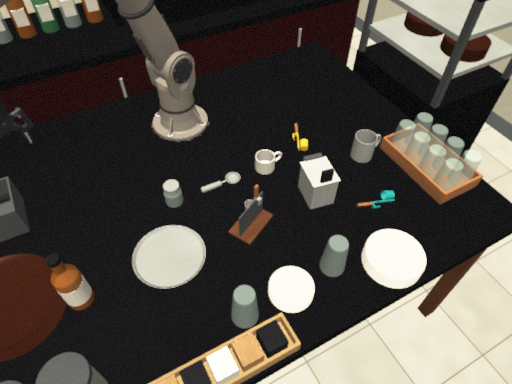

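View pics/t.png

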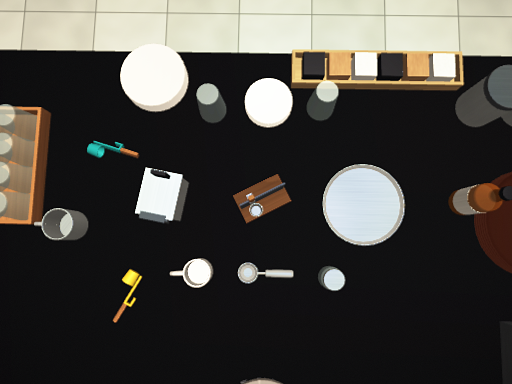

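The scene picture shows the caddy near (318,180) with the rail and scoop near (250,215). The tray is at (169,255), and the glasses are at (335,255) and (245,305). In the top picture the caddy is at (162,195), the rail at (262,197), the tray at (363,204), and the turquoise and yellow decoys are on the left. Next I move above the caddy.

{"method": "play_rows", "body": {"moves": [{"offset": [0.18, 0.38, 0.11], "turn": [0, 0, 30]}, {"offset": [0.18, 0.38, 0.11], "turn": [0, 0, 30]}, {"offset": [0.18, 0.38, 0.11], "turn": [0, 0, 30]}, {"offset": [0.18, 0.38, 0.11], "turn": [0, 0, 30]}, {"offset": [0.18, 0.38, 0.11], "turn": [0, 0, 30]}, {"offset": [0.18, 0.38, 0.11], "turn": [0, 0, 30]}, {"offset": [0.18, 0.38, 0.11], "turn": [0, 0, 30]}, {"offset": [0.18, 0.38, 0.11], "turn": [0, 0, 30]}, {"offset": [0.35, 0.773, 0.11], "turn": [0, 0, 60]}, {"offset": [0.35, 0.773, 0.11], "turn": [0, 0, 60]}, {"offset": [0.35, 0.773, 0.11], "turn": [0, 0, 60]}, {"offset": [0.35, 0.773, 0.11], "turn": [0, 0, 60]}, {"offset": [0.35, 0.773, 0.11], "turn": [0, 0, 60]}, {"offset": [0.35, 0.773, 0.11], "turn": [0, 0, 60]}, {"offset": [0.35, 0.773, 0.11], "turn": [0, 0, 60]}, {"offset": [0.35, 0.773, 0.11], "turn": [0, 0, 60]}, {"offset": [0.35, 0.773, 0.11], "turn": [0, 0, 60]}, {"offset": [0.35, 0.773, 0.11], "turn": [0, 0, 60]}, {"offset": [0.35, 0.773, 0.11], "turn": [0, 0, 60]}], "gripper": -0.1, "force": 50}}

```text
clock: 3.1
ee_pos: [0.5328, 0.2571, 0.3592]
tcp_rot: [-0.001, 0.768, 0.641, -0.001]
ft_force: [-0.3, -0.7, -0.2]
opening: 0.0469
gripper_force: 0.0
```

Run:
```python
from h import *
shot('wrist','w1.png')
pp('wrist',['caddy','caddy_lip','lid_center','lid_tab','lid_heel'])
print(env.camera_params('wrist')['extrinsics']); s=env.observe();print(s['clock'],s['ee_pos'],s['opening'],s['q'])
```

```text
wrist caddy_lip 0.97 [0.4986 0.2627 0.1173]
wrist lid_center 0.69 [0.5444 0.2498 0.1078]
wrist lid_tab 0.8 [0.5864 0.2427 0.1402]
wrist lid_heel 0.68 [0.496  0.2602 0.1098]
wrist lid_heel 0.38 [ 0.7937 -0.1444  0.0017]
[[ 0.98258289 -0.17743901 -0.05519303  0.54844631]
 [-0.18580765 -0.93411425 -0.30480498  0.331402  ]
 [ 0.00252769  0.30975145 -0.9508142   0.48311276]
 [ 0.          0.          0.          1.        ]]
3.4 [0.53368911 0.25234061 0.36107185] 0.04709181375490309 [-0.0047058   0.46717661 -0.78006561  1.13722485  0.32539959  1.65501127
 -0.88670891]
```

View pics/w1.png

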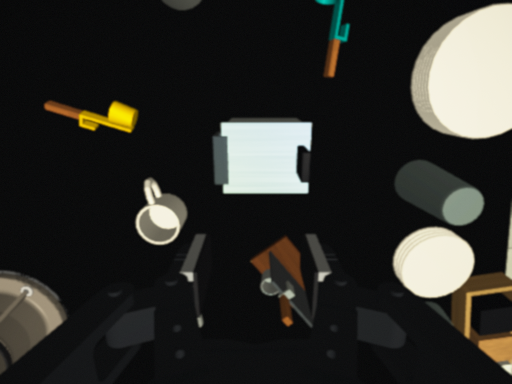

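The wrist picture shows the lid plate from (222,122) to (312,193), with the tab on the right near (305,163) and the dark lip on the left near (220,160). The lid edges run almost parallel to the image axes. I'll refine its pose by projecting the plate onto z=0.114.

```bash
cat >> h.py <<'E'
def unproj(n,uv,z,c=None):
    c=c or env.camera_params(n);T=np.array(c['extrinsics']);K=np.array(c['intrinsics'])
    uv=np.atleast_2d(uv).astype(float);d=(T[:3,:3]@np.linalg.solve(K,np.c_[uv,np.ones(len(uv))].T)).T
    return (T[:3,3]+d*((z-T[2,3])/d[:,2])[:,None])[:,:2]
E
python3 - <<'E'
from h import *
im=cv2.imread('pics/w1.png');g=im.min(2)
m=np.zeros_like(g);m[100:210,200:330]=(g[100:210,200:330]>150)*255
c=max(cv2.findContours(m,0,2)[0],key=cv2.contourArea)[:,0,:]
h=cv2.convexHull(c)[:,0,:]
W=unproj('wrist',h,0.114).astype(np.float32)
r=cv2.minAreaRect(W*1000);print(r,cv2.boxPoints(r))
print(cv2.boundingRect(c), 'tabpx',px('wrist',[.589,.247,.16]),px('wrist',[.589,.247,.114]))
print('tab top corner px ->',unproj('wrist',[[305,148],[305,180]],.16))
E
python3 - <<'E'
import cv2
im=cv2.imread('pics/w1.png')[100:210,200:340];cv2.imwrite('pics/w1c.png',cv2.resize(im,None,fx=5,fy=5,interpolation=2))
E
```

```text
((546.9529418945312, 249.28704833984375), (88.38439178466797, 109.79890441894531), 79.27730560302734) [[484.78986 216.08084]
 [592.6716  195.65213]
 [609.116   282.49326]
 [501.2343  302.92197]]
(221, 123, 91, 70) tabpx [304.71931576 162.75943685] [298.85225647 154.39064741]
tab top corner px -> [[0.59152921 0.26326819]
 [0.58661779 0.22721191]]
```

View pics/w1c.png

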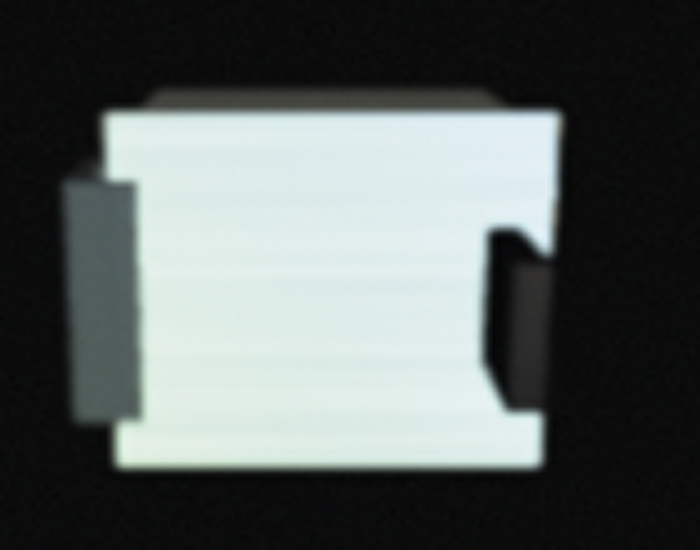

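The lid fits as centre (0.547, 0.2495), yaw −10.7°, which puts the tab at about (0.589, 0.242). Next I move above it.

{"method": "play_rows", "body": {"moves": [{"offset": [0.055, -0.012, -0.05], "turn": [0, 0, 0]}, {"offset": [0.055, -0.012, -0.1], "turn": [0, 0, 0]}, {"offset": [0.055, -0.012, -0.14], "turn": [0, 0, 0]}, {"offset": [0.055, -0.012, -0.16], "turn": [0, 0, 0]}, {"offset": [0.055, -0.012, -0.16], "turn": [0, 0, 0]}, {"offset": [0.055, -0.012, -0.16], "turn": [0, 0, 0]}, {"offset": [0.055, -0.012, -0.16], "turn": [0, 0, 0]}]}}

```text
clock: 4.1
ee_pos: [0.5896, 0.2432, 0.2037]
tcp_rot: [0.001, 0.769, 0.639, 0.003]
ft_force: [-0.3, 0.2, 0.9]
opening: 0.047
gripper_force: 0.0
```

Run:
```python
from h import *
shot('wrist','w2.png')
pp('wrist',['lid_tab','lid_center'])
s=env.observe();print(s['clock'],s['ee_pos'],s['tcp_rot'],s['opening'],s['q'])
im=cv2.imread('pics/w2.png');cv2.imwrite('pics/w2.png',im)
```

```text
wrist lid_tab 0.93 [0.5865 0.2486 0.1352]
4.25 [0.58923135 0.24329677 0.20299103] [6.10755736e-04 7.68988033e-01 6.39259090e-01 2.20183739e-03] 0.04686765402443908 [ 0.01869766  0.6191011  -0.73345914  1.3078027   0.40939522  1.36040844
 -0.88662647]
```

View pics/w2.png

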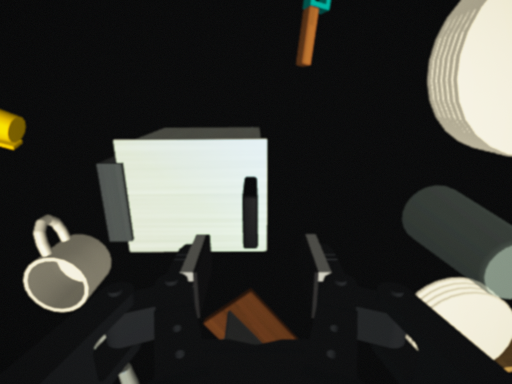

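The tab shows as a dark bar at columns 243-258, rows 178-248, between the finger columns (195 and 320). I'll check it against the projection.

Run:
```python
from h import *
u=np.array([np.cos(-.187),np.sin(-.187),0]);v=np.array([-u[1],u[0],0]);t=np.array([.589,.242,.114])
for s in(-18,18):
  for z in (0,.046):
    print(s,z,px('wrist',t+v*s/1000+[0,0,z]))
im=cv2.imread('pics/w2.png');g=im.min(2)
m=np.zeros_like(g);m[110:262,90:290]=(g[110:262,90:290]>150)*255
c=max(cv2.findContours(m,0,2)[0],key=cv2.contourArea)[:,0,:]
W=unproj('wrist',cv2.convexHull(c)[:,0,:],0.114).astype(np.float32)
r=cv2.minAreaRect(W*1000);print(r)
cv2.imwrite('pics/x.png',cv2.resize(im[160:262,220:290],None,fx=5,fy=5))
```

```text
-18 0 [254.55473423 226.90281315]
-18 0.046 [254.71522754 258.29695705]
18 0 [254.6823686 182.3983579]
18 0.046 [254.8844956  204.72722307]
((545.328125, 255.87347412109375), (88.45088958740234, 108.2673110961914), 79.91288757324219)
```

View pics/x.png

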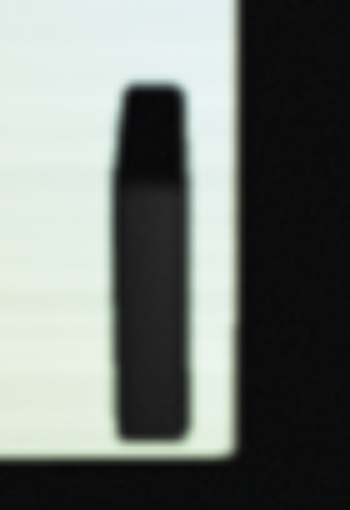

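The second look was taken with the arm settled. It puts the tab at (0.587, 0.248) and the lid centre at (0.5453, 0.256), which agrees with the networks. Next I descend and grip.

{"method": "play_rows", "body": {"moves": [{"offset": [-0.002, 0.005, -0.02], "turn": [0, 0, 0]}, {"offset": [-0.002, 0.005, -0.04], "turn": [0, 0, 0]}, {"offset": [-0.002, 0.005, -0.055], "turn": [0, 0, 0]}, {"offset": [-0.002, 0.005, -0.062], "turn": [0, 0, 0]}, {"offset": [-0.002, 0.005, -0.062], "turn": [0, 0, 0]}, {"offset": [-0.002, 0.005, -0.062], "turn": [0, 0, 0]}]}}

```text
clock: 4.85
ee_pos: [0.5869, 0.2477, 0.1391]
tcp_rot: [0.0, 0.769, 0.639, 0.001]
ft_force: [0.8, 0.5, -0.1]
opening: 0.0469
gripper_force: 0.0
```

{"method": "play_rows", "body": {"moves": [{"offset": [0, 0, 0], "turn": [0, 0, 0]}, {"offset": [0, 0, 0], "turn": [0, 0, 0]}, {"offset": [0, 0, 0], "turn": [0, 0, 0]}, {"offset": [0, 0, 0], "turn": [0, 0, 0]}, {"offset": [0, 0, 0], "turn": [0, 0, 0]}, {"offset": [0, 0, 0], "turn": [0, 0, 0]}], "gripper": 1, "force": 60}}

```text
clock: 5.45
ee_pos: [0.5869, 0.2477, 0.1392]
tcp_rot: [0.0, 0.769, 0.639, 0.001]
ft_force: [-0.5, -0.3, 5.0]
opening: 0.0086
gripper_force: 59.0
```

{"method": "play_rows", "body": {"moves": [{"offset": [-0.001, 0.0002, 0.0033], "turn": [-0.36, -1.97, 0]}, {"offset": [-0.0022, 0.0004, 0.0065], "turn": [-0.73, -3.93, 0]}, {"offset": [-0.0035, 0.0006, 0.0097], "turn": [-1.09, -5.9, 0]}, {"offset": [-0.0049, 0.0009, 0.0128], "turn": [-1.46, -7.86, 0]}, {"offset": [-0.0063, 0.0012, 0.0159], "turn": [-1.82, -9.83, 0]}, {"offset": [-0.0079, 0.0015, 0.0189], "turn": [-2.18, -11.8, 0]}, {"offset": [-0.0096, 0.0018, 0.0219], "turn": [-2.55, -13.76, 0]}, {"offset": [-0.0114, 0.0021, 0.0248], "turn": [-2.91, -15.73, 0]}, {"offset": [-0.0133, 0.0025, 0.0277], "turn": [-3.28, -17.7, 0]}, {"offset": [-0.0153, 0.0028, 0.0304], "turn": [-3.64, -19.66, 0]}, {"offset": [-0.0153, 0.0028, 0.0304], "turn": [-3.64, -19.66, 0]}, {"offset": [-0.0153, 0.0028, 0.0304], "turn": [-3.64, -19.66, 0]}, {"offset": [-0.0153, 0.0028, 0.0304], "turn": [-3.64, -19.66, 0]}]}}

```text
clock: 6.75
ee_pos: [0.5697, 0.2507, 0.1678]
tcp_rot: [0.132, 0.758, 0.63, 0.11]
ft_force: [-3.6, 0.6, 1.4]
opening: 0.0091
gripper_force: 58.8
```

Run:
```python
from h import *
a=shot('wrist');b=shot('scene')
o=np.hstack([a[:,:],cv2.resize(b[120:240,240:360],(384,384))])
cv2.imwrite('pics/tip.png',cv2.resize(o,(800,343))[:,:,::-1])
s=env.observe();print(s['clock'],s['ee_pos'],s['ft_force'],s['wrist_torque'],s['gripper_force'],s['q'])
```

```text
6.85 [0.56985466 0.2507444  0.16787622] [-4.23862694 -0.21971853  2.52935651] [ 0.36683056  1.49634186 -0.01063107] 58.886529207229614 [-0.07468752  0.43062923 -0.65997296  1.70130148  0.6491497   0.95000978
 -1.19155504]
```

View pics/tip.png

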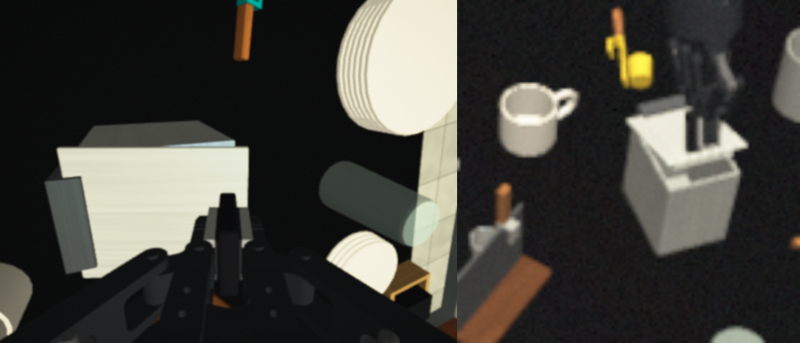

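The lid is tipped about 20° with its left edge still under the lip (left view, about (75,210)), and forces are small. Next I draw it out along +x and then lift.

{"method": "play_rows", "body": {"moves": [{"offset": [0.002, -0.0004, 0.0008], "turn": [0, 0, 0]}, {"offset": [0.004, -0.0008, 0.0018], "turn": [0, 0, 0]}, {"offset": [0.0065, -0.0012, 0.0025], "turn": [0, 0, 0]}, {"offset": [0.009, -0.0017, 0.003], "turn": [0, 0, 0]}, {"offset": [0.0115, -0.0021, 0.003], "turn": [0, 0, 0]}, {"offset": [0.014, -0.0026, 0.003], "turn": [0, 0, 0]}, {"offset": [0.0165, -0.003, 0.003], "turn": [0, 0, 0]}, {"offset": [0.019, -0.0035, 0.003], "turn": [0, 0, 0]}, {"offset": [0.0215, -0.0039, 0.0035], "turn": [0, 0, 0]}, {"offset": [0.0215, -0.0039, 0.0035], "turn": [0, 0, 0]}, {"offset": [0.0215, -0.0039, 0.0035], "turn": [0, 0, 0]}]}}

```text
clock: 7.95
ee_pos: [0.5925, 0.2464, 0.1722]
tcp_rot: [0.133, 0.757, 0.63, 0.111]
ft_force: [0.8, 0.8, -0.7]
opening: 0.0094
gripper_force: 58.4
```

Run:
```python
from h import *
a=shot('wrist');b=shot('scene')
o=np.hstack([a[:,:],cv2.resize(b[120:240,240:360],(384,384))])
cv2.imwrite('pics/draw.png',cv2.resize(o,(800,343))[:,:,::-1])
s=env.observe();print(s['clock'],s['ee_pos'],s['ft_force'],s['wrist_torque'],s['gripper_force'])
```

```text
8.05 [0.59239466 0.24644319 0.1721908 ] [-0.02488179  0.79625771 -1.98604593] [0.07476929 0.40161492 0.04903448] 58.372408747673035
```

View pics/draw.png

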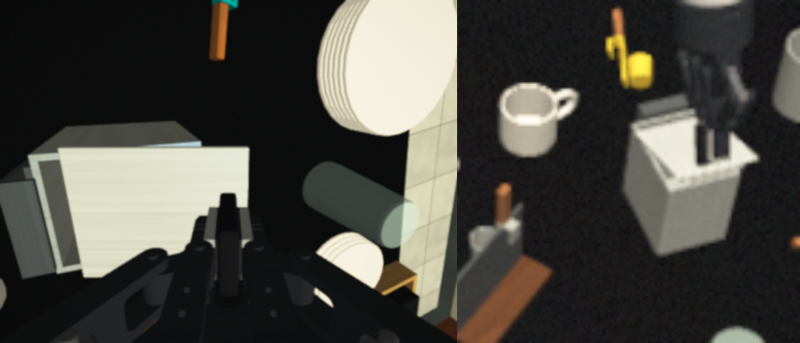

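The lid's heel edge is clear of the lip: the open caddy mouth shows as a gap left of the lid around (55,210) in the left view. Next I lift, level it, and measure the tray.

{"method": "play_rows", "body": {"moves": [{"offset": [0, 0, 0.02], "turn": [0, 0, 0]}, {"offset": [0, 0, 0.05], "turn": [0, 0, 0]}, {"offset": [0, 0, 0.08], "turn": [0.91, 4.91, 0]}, {"offset": [0, 0, 0.11], "turn": [1.82, 9.83, 0]}, {"offset": [0, 0, 0.12], "turn": [2.73, 14.75, 0]}, {"offset": [0, 0, 0.12], "turn": [3.64, 19.66, 0]}, {"offset": [0, 0, 0.12], "turn": [3.64, 19.66, 0]}, {"offset": [0, 0, 0.12], "turn": [3.64, 19.66, 0]}]}}

```text
clock: 8.85
ee_pos: [0.5924, 0.2463, 0.2911]
tcp_rot: [0.0, 0.769, 0.639, -0.0]
ft_force: [-0.6, 1.2, -1.6]
opening: 0.0093
gripper_force: 58.8
```

Run:
```python
from h import *
im=cv2.imread('pics/t.png');g=cv2.cvtColor(im,cv2.COLOR_BGR2GRAY)
m=np.zeros_like(g);m[150:260,310:415]=(g[150:260,310:415]>60)*255
c=max(cv2.findContours(m,0,2)[0],key=cv2.contourArea)[:,0,:]
W=unproj('top',c,0.012).astype(np.float32)*1000
print('tray',cv2.minEnclosingCircle(W),cv2.fitEllipse(W))
# rail foot (brown) at z=.01
hsv=cv2.cvtColor(im,cv2.COLOR_BGR2HSV)
m=np.zeros_like(g);m[165:230,225:300]=((g[165:230,225:300]>25))*255
c=max(cv2.findContours(m,0,2)[0],key=cv2.contourArea)[:,0,:]
r=cv2.minAreaRect(unproj('top',c,0.010).astype(np.float32)*1000);print('foot',r)
s=env.observe();print(s['clock'],s['ee_pos'],s['tcp_rot'],s['ft_force'])
```

```text
tray ((540.94287109375, -248.4103240966797), 105.82300567626953) ((541.060302734375, -248.5745391845703), (208.42530822753906, 208.948486328125), 89.10953521728516)
foot ((553.6080322265625, 7.891876220703125), (82.15264892578125, 137.55984497070312), 27.717626571655273)
8.85 [0.59244657 0.24628289 0.29113619] [ 1.03129680e-04  7.69025578e-01  6.39217907e-01 -3.42286113e-04] [-0.55774611  1.16446015 -1.57237312]
```

{"method": "play_rows", "body": {"moves": [{"offset": [-0.001, -0.02, 0], "turn": [0, 0, 0]}, {"offset": [-0.001, -0.06, 0], "turn": [0, 0, 0]}, {"offset": [-0.002, -0.1, 0], "turn": [0, 0, 0]}, {"offset": [-0.003, -0.14, 0], "turn": [0, 0, 0]}, {"offset": [-0.004, -0.18, 0], "turn": [0, 0, 0]}, {"offset": [-0.005, -0.22, 0], "turn": [0, 0, 0]}, {"offset": [-0.005, -0.26, 0], "turn": [0, 0, 0]}, {"offset": [-0.006, -0.3, 0], "turn": [0, 0, 0]}, {"offset": [-0.007, -0.34, 0], "turn": [0, 0, 0]}, {"offset": [-0.008, -0.38, 0], "turn": [0, 0, 0]}, {"offset": [-0.008, -0.42, 0], "turn": [0, 0, 0]}, {"offset": [-0.009, -0.46, -0.02], "turn": [0, 0, 0]}, {"offset": [-0.009, -0.49, -0.05], "turn": [0, 0, 0]}, {"offset": [-0.009, -0.503, -0.09], "turn": [0, 0, 0]}, {"offset": [-0.009, -0.503, -0.13], "turn": [0, 0, 0]}, {"offset": [-0.009, -0.503, -0.17], "turn": [0, 0, 0]}, {"offset": [-0.009, -0.503, -0.2], "turn": [0, 0, 0]}, {"offset": [-0.009, -0.503, -0.22], "turn": [0, 0, 0]}, {"offset": [-0.009, -0.503, -0.22], "turn": [0, 0, 0]}, {"offset": [-0.009, -0.503, -0.22], "turn": [0, 0, 0]}]}}

```text
clock: 10.85
ee_pos: [0.5835, -0.2555, 0.0729]
tcp_rot: [0.0, 0.768, 0.64, 0.0]
ft_force: [0.9, 0.2, -0.7]
opening: 0.0095
gripper_force: 58.7
```

Run:
```python
from h import *
a=shot('top');b=shot('scene')
cv2.imwrite('pics/tt.png',a[:,:,::-1])
pp('scene',['lid_heel','lid_center','lid_tab']);pp('top',['lid_heel','lid_center','lid_tab'])
o=np.hstack([cv2.resize(a[140:260,300:430],(400,370)),cv2.resize(b[200:310,110:230],(400,370))])
cv2.imwrite('pics/trayv.png',o[:,:,::-1])
s=env.observe();print(s['clock'],s['ee_pos'],s['tcp_rot'],s['ft_force'],s['gripper_force'])
```

```text
scene lid_heel 0.91 [ 0.4858 -0.2385  0.0493]
scene lid_center 0.87 [ 0.5367 -0.2502  0.0453]
scene lid_tab 0.96 [ 0.5848 -0.2585  0.0739]
scene lid_tab 0.37 [ 0.5393 -0.2486  0.0037]
scene lid_tab 0.36 [ 0.7838  0.1495 -0.0011]
top lid_heel 0.97 [ 0.4869 -0.2399  0.0407]
top lid_heel 0.5 [ 0.5449 -0.2507  0.0398]
top lid_center 0.7 [0.5024 0.2616 0.1208]
top lid_center 0.66 [ 0.5467 -0.25    0.0406]
top lid_tab 0.69 [ 0.4861 -0.2438  0.0435]
top lid_tab 0.56 [ 0.5837 -0.2617  0.0692]
11.25 [ 0.58393654 -0.25683482  0.07298047] [6.21104573e-04 7.69041011e-01 6.39199084e-01 2.62908032e-04] [-0.05890712 -0.04381359 -1.55514889] 58.69922339916229
```

View pics/trayv.png

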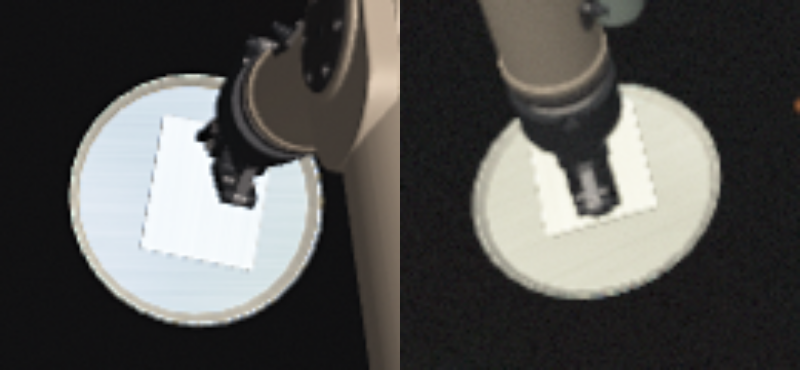

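The lid sits level and near the middle of the tray in both views. Next I lower it.

{"method": "play_rows", "body": {"moves": [{"offset": [0, 0, -0.012], "turn": [0, 0, 0]}, {"offset": [0, 0, -0.02], "turn": [0, 0, 0]}, {"offset": [0, 0, -0.024], "turn": [0, 0, 0]}, {"offset": [0, 0, -0.0265], "turn": [0, 0, 0]}, {"offset": [0, 0, -0.0265], "turn": [0, 0, 0]}, {"offset": [0, 0, -0.0265], "turn": [0, 0, 0]}, {"offset": [0, 0, -0.0265], "turn": [0, 0, 0]}]}}

```text
clock: 11.95
ee_pos: [0.5837, -0.2567, 0.0456]
tcp_rot: [0.0, 0.769, 0.639, 0.0]
ft_force: [-0.4, 0.9, -0.6]
opening: 0.0095
gripper_force: 58.8
```

{"method": "play_rows", "body": {"moves": [{"offset": [0, 0, -0.0007], "turn": [0, 0, 0]}, {"offset": [0, 0, -0.0015], "turn": [0, 0, 0]}, {"offset": [0, 0, -0.0015], "turn": [0, 0, 0]}, {"offset": [0, 0, -0.0015], "turn": [0, 0, 0]}]}}

```text
clock: 12.35
ee_pos: [0.5838, -0.2567, 0.0452]
tcp_rot: [0.0, 0.769, 0.639, 0.0]
ft_force: [-2.1, 1.2, 5.3]
opening: 0.0095
gripper_force: 59.7
```

{"method": "play_rows", "body": {"moves": [{"offset": [0, 0, 0], "turn": [0, 0, 0]}, {"offset": [0, 0, 0], "turn": [0, 0, 0]}, {"offset": [0, 0, 0], "turn": [0, 0, 0]}, {"offset": [0, 0, 0], "turn": [0, 0, 0]}, {"offset": [0, 0, 0], "turn": [0, 0, 0]}], "gripper": -0.1}}

```text
clock: 12.85
ee_pos: [0.5835, -0.2566, 0.044]
tcp_rot: [-0.0, 0.769, 0.639, -0.0]
ft_force: [0.5, -0.4, 0.3]
opening: 0.0467
gripper_force: 0.0
```

{"method": "play_rows", "body": {"moves": [{"offset": [0, 0, 0.02], "turn": [0, 0, 0]}, {"offset": [0, 0, 0.06], "turn": [0, 0, 0]}, {"offset": [0, 0, 0.1], "turn": [0, 0, 0]}, {"offset": [0, 0, 0.15], "turn": [0, 0, 0]}, {"offset": [0, 0.01, 0.195], "turn": [0, 0, 5]}, {"offset": [-0.01, 0.05, 0.195], "turn": [0, 0, 10]}, {"offset": [-0.015, 0.09, 0.195], "turn": [0, 0, 15]}, {"offset": [-0.02, 0.13, 0.195], "turn": [0, 0, 20]}, {"offset": [-0.03, 0.17, 0.195], "turn": [0, 0, 25]}, {"offset": [-0.035, 0.21, 0.195], "turn": [0, 0, 30]}, {"offset": [-0.04, 0.25, 0.195], "turn": [0, 0, 34]}, {"offset": [-0.047, 0.28, 0.195], "turn": [0, 0, 38]}, {"offset": [-0.047, 0.293, 0.195], "turn": [0, 0, 38]}, {"offset": [-0.047, 0.293, 0.195], "turn": [0, 0, 38]}, {"offset": [-0.047, 0.293, 0.195], "turn": [0, 0, 38]}, {"offset": [-0.047, 0.293, 0.195], "turn": [0, 0, 38]}, {"offset": [-0.047, 0.293, 0.195], "turn": [0, 0, 38]}]}}

```text
clock: 14.55
ee_pos: [0.537, 0.034, 0.2389]
tcp_rot: [0.0, 0.521, 0.854, -0.0]
ft_force: [-0.7, 0.3, -0.2]
opening: 0.047
gripper_force: 0.0
```

Run:
```python
from h import *
a=shot('wrist','w3.png');shot('top','t3.png')
pp('wrist',['scoop_grip','scoop_hook','scoop_cup','rail']);pp('top',['lid_center','lid_tab','lid_heel','tray'])
s=env.observe();print(s['clock'],s['ee_pos'],s['tcp_rot'],s['ft_force'],s['opening'],s['q'])
c=env.camera_params('wrist');import pickle;pickle.dump(c,open('c3.pkl','wb'))
# lid plate in top view at z=.02
im=cv2.imread('pics/t3.png');g=im.min(2)
print('grip px',px('wrist',[.537,.036,.154]),px('wrist',[.537,.036,.104]))
hsv=cv2.cvtColor(cv2.imread('pics/w3.png'),cv2.COLOR_BGR2HSV)
m=cv2.inRange(hsv,(3,90,50),(22,255,255))
for k in cv2.findContours(m,0,2)[0]:
    if cv2.contourArea(k)>60: print(cv2.contourArea(k),cv2.minAreaRect(k))
```

```text
wrist scoop_grip 0.67 [0.5326 0.0389 0.1329]
wrist scoop_grip 0.3 [ 0.7899  0.149  -0.0028]
wrist scoop_hook 0.85 [0.5431 0.0407 0.0981]
wrist scoop_cup 0.59 [0.5148 0.0278 0.0417]
wrist rail 0.93 [ 0.5519  0.0161 -0.0039]
top lid_center 0.92 [ 0.5444 -0.2512  0.0148]
top lid_tab 0.73 [ 0.5855 -0.2618  0.0446]
top lid_heel 0.82 [ 0.4883 -0.2447  0.0108]
top tray 0.56 [ 0.4918 -0.2419  0.0154]
15.05 [0.53652613 0.03638666 0.23921348] [ 3.40695450e-05  5.18923091e-01  8.54820931e-01 -6.96330838e-06] [ 0.4697613  -0.25364923 -0.61090326] 0.046872435057420475 [ 0.54249371  0.42176665 -0.88957251  1.53954953  0.33287079  1.33954116
  0.09870207]
grip px [254.46009806 205.2940024 ] [254.57251138 185.18425155]
5145.0 ((256.5, 178.0), (102.0, 69.0), 90.0)
```

Run:
```python
from h import *
hsv=cv2.cvtColor(cv2.imread('pics/w3.png'),cv2.COLOR_BGR2HSV)
m=cv2.inRange(hsv,(3,90,50),(22,255,255))
for r in range(150,232,4):
    v=hsv[r,226:288:2]; print(r,' '.join('%3d%s'%(p[2],'w' if (p[1]>90 and p[0]<25) else '.') for p in v))
```

```text
150 151w 151w 146w 128w 113. 111. 116. 131w 142w 145w 144w 140w 136w 136w 134. 155. 136. 130w 132w 135w 139w 140w 144w 145w 141w 138w 142w 140w 142w 145w 142w
154 168. 219. 240. 241. 240. 239. 232. 208. 152. 109. 133w 141w 136w 136w 133. 154. 137. 128w 131w 135w 142w 142w 144w 144w 141w 138w 141w 139w 143w 144w 142w
158 215. 247. 247. 247. 247. 247. 246. 246. 245. 239. 191. 131w 132w 106. 119. 153. 135. 128w 131w 136w 142w 142w 145w 144w 139w 136w 142w 140w 142w 143w 141w
162 240. 247. 246. 246. 246. 246. 245. 245. 245. 245. 229. 210. 146w 103. 117. 153. 133. 130w 132w 140w 143w 142w 145w 143w 139w 137w 141w 140w 143w 143w 140w
166 195. 249. 248. 248. 248. 247. 247. 247. 247. 245. 164. 177. 174. 102. 117. 154. 134. 128w 132w 144w 142w 135w 137w 142w 137w 137w 142w 140w 143w 143w 139w
170 112. 137. 224. 244. 246. 246. 246. 243. 219. 129. 100. 180. 173. 101. 116. 150. 133. 126w 131w 140w 134w 102. 101. 127w 138w 137w 140w 141w 143w 142w 138w
174 109. 107. 106. 105. 106. 107. 105. 105. 103.  98. 136. 212. 171. 139. 134. 136. 138. 189. 246. 247. 246. 246. 247. 226. 139w 137w 139w 139w 14
[... 1538 characters left out ...]
141w 141w 140w 139w 139w 133w 127w 134w 145w 151w 152w 149w 145w
218  97w 153w 155w 156w 158w 153w 155w 154w 150w 145w 142w 146w 147w 142w 136w 131. 128. 138w 140w 141w 140w 139w 138w 133w 129w 141w 147w 151w 152w 150w 145w
222  90w 151w 154w 156w 156w 153w 156w 156w 151w 147w 143w 145w 147w 142w 136w 130. 128. 137w 140w 141w 139w 138w 135w 131w 132w 144w 148w 153w 152w 150w 144w
226  88w 154w 155w 156w 159w 156w 155w 155w 149w 147w 142w 143w 146w 141w 136w 128. 127. 137w 140w 138w 137w 136w 135w 133w 140w 145w 148w 153w 152w 149w 142w
230  20.  26.  26.  27.  27.  26.  22.  23.  24.  24.  21.  22.  20.  22.  52. 126. 123.  49.  20.  20.  21.  21.  22.  19.  20.  18.  20.  18.  19.  19.  19.
```

Image rows 191-208 and columns 250-262 hold the grip's top face, which gives a grip position of about (0.536, 0.040). The axes are aligned with the tool. Next I descend and grip.

{"method": "play_rows", "body": {"moves": [{"offset": [-0.0005, 0.0035, -0.03], "turn": [0, 0, 0]}, {"offset": [-0.0005, 0.0035, -0.06], "turn": [0, 0, 0]}, {"offset": [-0.0005, 0.0035, -0.085], "turn": [0, 0, 0]}, {"offset": [-0.0005, 0.0035, -0.1], "turn": [0, 0, 0]}, {"offset": [-0.0005, 0.0035, -0.107], "turn": [0, 0, 0]}, {"offset": [-0.0005, 0.0035, -0.107], "turn": [0, 0, 0]}, {"offset": [-0.0005, 0.0035, -0.107], "turn": [0, 0, 0]}]}}

```text
clock: 15.75
ee_pos: [0.537, 0.0402, 0.1333]
tcp_rot: [0.001, 0.519, 0.855, 0.001]
ft_force: [0.6, 0.6, 0.5]
opening: 0.0467
gripper_force: 0.0
```

{"method": "play_rows", "body": {"moves": [{"offset": [0, 0, 0], "turn": [0, 0, 0]}, {"offset": [0, 0, 0], "turn": [0, 0, 0]}, {"offset": [0, 0, 0], "turn": [0, 0, 0]}, {"offset": [0, 0, 0], "turn": [0, 0, 0]}, {"offset": [0, 0, 0], "turn": [0, 0, 0]}, {"offset": [0, 0, 0], "turn": [0, 0, 0]}], "gripper": 1, "force": 50}}

```text
clock: 16.35
ee_pos: [0.5352, 0.0392, 0.133]
tcp_rot: [-0.0, 0.519, 0.855, -0.001]
ft_force: [-2.7, -0.7, 5.1]
opening: 0.0095
gripper_force: 48.8
```

{"method": "play_rows", "body": {"moves": [{"offset": [0, 0, 0.01], "turn": [0, 0, 0]}, {"offset": [0, 0, 0.03], "turn": [0, 0, 0]}, {"offset": [0, 0, 0.06], "turn": [0, 0, 0]}, {"offset": [0, 0, 0.09], "turn": [0, 0, 0]}, {"offset": [0, 0, 0.13], "turn": [0, 0, 0]}, {"offset": [0.005, 0.02, 0.15], "turn": [0, 0, -4]}, {"offset": [0.013, 0.05, 0.15], "turn": [0, 0, -9]}, {"offset": [0.02, 0.08, 0.15], "turn": [0, 0, -14]}, {"offset": [0.028, 0.11, 0.15], "turn": [0, 0, -19]}, {"offset": [0.035, 0.14, 0.15], "turn": [0, 0, -24]}, {"offset": [0.043, 0.17, 0.15], "turn": [0, 0, -30]}, {"offset": [0.05, 0.19, 0.15], "turn": [0, 0, -35]}, {"offset": [0.053, 0.205, 0.15], "turn": [0, 0, -38]}, {"offset": [0.053, 0.209, 0.15], "turn": [0, 0, -38]}, {"offset": [0.053, 0.209, 0.15], "turn": [0, 0, -38]}, {"offset": [0.053, 0.209, 0.15], "turn": [0, 0, -38]}, {"offset": [0.053, 0.209, 0.15], "turn": [0, 0, -38]}, {"offset": [0.053, 0.209, 0.15], "turn": [0, 0, -38]}, {"offset": [0.053, 0.209, 0.15], "turn": [0, 0, -38]}]}}

```text
clock: 18.25
ee_pos: [0.5892, 0.248, 0.2824]
tcp_rot: [0.0, 0.769, 0.639, 0.0]
ft_force: [-0.6, -0.2, -0.1]
opening: 0.0092
gripper_force: 48.6
```

Run:
```python
from h import *
c=env.camera_params('wrist');s=env.observe()
a=shot('wrist','w4.png')
print(s['clock'],s['ee_pos'],s['tcp_rot'],s['gripper_force'],s['joint_vel'].max(),s['q'])
pp('wrist',['caddy','caddy_lip','scoop_hook','scoop_cup','scoop_grip'])
b=shot('scene','s4.png');pp('scene',['scoop_hook','scoop_cup','scoop_grip'])
u=np.array([np.cos(-.18),np.sin(-.18)]);v=np.array([-u[1],u[0]]);cc=np.array([.5453,.2559])
im=cv2.imread('pics/w4.png')
for k,(X,Y) in enumerate([(51,41),(47,37),(51,-41),(47,-37),(-51,41),(-47,37),(-51,-41),(-47,-37)]):
    q=px('wrist',np.r_[cc+u*X/1000+v*Y/1000,.110]);print((X,Y),q.round(1));cv2.circle(im,tuple(int(round(t)) for t in q),1,(0,0,255),-1)
b=b[120:240,240:360]
cv2.imwrite('pics/w4o.png',np.hstack([cv2.resize(im[60:300,80:400],(448,336)),cv2.resize(b[:,:,::-1],(336,336))]))
```

```text
18.25 [0.58923856 0.24804204 0.28236954] [2.07523101e-04 7.69302168e-01 6.38885068e-01 2.83999574e-05] 48.628671169281006 0.0025747543736940066 [-0.01935872  0.58279976 -0.72484434  1.15314404  0.3742233   1.53279055
 -0.85568123]
wrist caddy 0.9 [ 0.5453  0.2525 -0.0047]
wrist caddy_lip 0.85 [0.5012 0.2676 0.1138]
wrist scoop_hook 0.94 [0.5952 0.2449 0.2493]
wrist scoop_hook 0.81 [0.278  0.3415 0.0077]
wrist scoop_hook 0.77 [0.6751 0.3865 0.0083]
wrist scoop_cup 0.61 [0.5655 0.249  0.1898]
wrist scoop_grip 0.86 [0.6599 0.3598 0.0157]
wrist scoop_grip 0.66 [0.5885 0.2475 0.2839]
scene scoop_hook 0.63 [0.6714 0.3897 0.0109]
scene scoop_hook 0.59 [0.5401 0.2552 0.0011]
scene scoop_hook 0.57 [0.5949 0.2436 0.2461]
scene scoop_hook 0.54 [0.2747 0.3456 0.0115]
scene scoop_cup 0.76 [0.5663 0.2504 0.1907]
scene scoop_cup 0.56 [0.6678 0.4488 0.0199]
scene scoop_cup 0.43 [0.3393 0.3354 0.0199]
scene scoop_grip 0.67 [0.6619 0.3595 0.0157]
scene scoop_grip 0.57 [0.5851 0.2483 0.2845]
(51, 41) [261.7 134.6]
(47, 37) [257.7 138.8]
(51, -41) [261.5 212.3]
(47, -37) [257.7 208.8]
(-51, 41) [157.5 135. ]
(-47, 37) [162.  139.1]
(-51, -41) [165.6 212.6]
(-47, -37) [169.  209.1]
```

View pics/w4o.png

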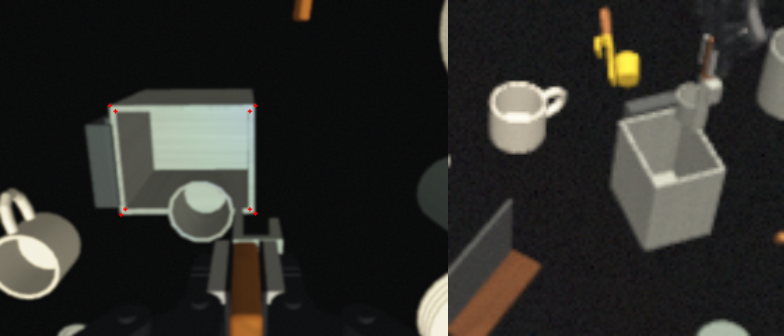

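The open caddy rim matches the projected corners (red dots) within about 1 mm, and the hook gap straddles the +x wall line in image x. I'll do a quick sub-pixel check of that wall and then lower.

Run:
```python
from h import *
g=cv2.cvtColor(cv2.imread('pics/w4.png'),cv2.COLOR_BGR2GRAY)
for r in (150,165,180,190): print(r,g[r,248:272])
for c in (253,259,263): print(c,px('wrist',[.5935,.247,.11]),unproj('wrist',[c,172],.11))
print(px('wrist',[.5941,.2471,.2494]));print('hook row',g[222:240:6,236:290:2])
```

```text
150 [193 193 193 193 193 194 193 192 185 183 191 195 181 135  68  20  11  11
   8  11  10  12  11   9]
165 [196 197 197 196 197 197 197 194 187 181 188 191 177 132  68  20  11  12
  11  11  10  10  13  12]
180 [157 155 157 157 157 158 156 154 146 157 186 196 181 137  67  22  10  13
  12  10  10  11  10  13]
190 [ 70  70  70  71  69  71  68  70  85 133 179 194 178 135  67  20  12  12
  11  10  13  13  11  13]
253 [259.67687238 175.20711766] [[0.58742321 0.25156948]]
259 [259.67687238 175.20711766] [[0.5934251  0.25045404]]
263 [259.67687238 175.20711766] [[0.59742647 0.24971039]]
[264.23850753 239.30493646]
hook row [[ 70  75 128 152  70  40  71  69  62  26  12  11  11  12  12  10  12  14
   45  69  71  68  36  11  13  13  12]
 [157 107  25  11  12  45  71  70  68  56  52  52  52  53  52  52  52  52
   63  70  70  72  59  19  10  11  13]
 [ 75  73  73  64  23  38  57  49  48  48  51  51  55  94 108  21  51  72
   71  73  79 150 181  85  12  12  11]]
```

{"method": "play_rows", "body": {"moves": [{"offset": [0, 0, -0.02], "turn": [0, 0, 0]}, {"offset": [0, 0, -0.045], "turn": [0, 0, 0]}, {"offset": [0, 0, -0.07], "turn": [0, 0, 0]}, {"offset": [0, 0, -0.09], "turn": [0, 0, 0]}, {"offset": [0, 0, -0.105], "turn": [0, 0, 0]}, {"offset": [0, 0, -0.115], "turn": [0, 0, 0]}, {"offset": [0, 0, -0.115], "turn": [0, 0, 0]}, {"offset": [0, 0, -0.115], "turn": [0, 0, 0]}]}}

```text
clock: 19.55
ee_pos: [0.5894, 0.2492, 0.168]
tcp_rot: [0.0, 0.769, 0.639, 0.001]
ft_force: [-0.3, 0.3, 0.3]
opening: 0.0095
gripper_force: 48.7
```

Run:
```python
from h import *
shot('wrist','w5.png');s=env.observe();print(s['clock'],s['ee_pos'],s['ft_force'],s['gripper_force'])
pp('wrist',['scoop_hook','caddy_lip'])
g=cv2.cvtColor(cv2.imread('pics/w5.png'),cv2.COLOR_BGR2GRAY)
p=s['ee_pos'];print(px('wrist',p+np.array([.0049,-.0009,-.033])),px('wrist',p+np.array([.0049,-.0009,-.051])),px('wrist',[.5935,.247,.11]))
for Y in (15,20,30):
  q=px('wrist',[.5935+.18*Y/1000,.247+.984*Y/1000,.11]).round().astype(int);print(q,g[q[1],q[0]-16:q[0]+18])
```

```text
19.6 [0.589678   0.24938507 0.16844372] [ 0.13861384 -0.78460858  0.09031982] 48.705766797065735
wrist scoop_hook 0.58 [0.5957 0.2469 0.1332]
wrist caddy_lip 0.68 [0.4993 0.2662 0.117 ]
[263.53237217 237.80517377] [262.70887396 224.62936911] [261.19723774 222.16020327]
[261 201] [212 228 214 152 103  98 102 131 189 230 238 234 220 204 227 236 237 237
 235 209 123  38  16  18  18  18  18  18  19  18  19  19  17  18]
[261 193] [240 238 227 181 124  99 102 132 192 233 239 237 225 216 232 239 240 240
 238 215 128  39  14  18  18  18  19  18  18  17  19  16  19  18]
[261 178] [235 236 236 236 236 235 235 236 235 235 234 226 204 202 229 237 238 238
 236 212 133  49  18  16  17  18  18  18  19  18  19  18  18  18]
```

{"method": "play_rows", "body": {"moves": [{"offset": [-0.001, 0, -0.006], "turn": [0, 0, 0]}, {"offset": [-0.001, 0, -0.012], "turn": [0, 0, 0]}, {"offset": [-0.001, 0, -0.018], "turn": [0, 0, 0]}, {"offset": [-0.001, 0, -0.022], "turn": [0, 0, 0]}, {"offset": [-0.001, 0, -0.024], "turn": [0, 0, 0]}, {"offset": [-0.001, 0, -0.024], "turn": [0, 0, 0]}, {"offset": [-0.001, 0, -0.024], "turn": [0, 0, 0]}]}}

```text
clock: 20.4
ee_pos: [0.5881, 0.2489, 0.1432]
tcp_rot: [0.0, 0.769, 0.639, 0.0]
ft_force: [0.2, -0.8, 0.3]
opening: 0.0091
gripper_force: 48.9
```

{"method": "play_rows", "body": {"moves": [{"offset": [0, 0, -0.001], "turn": [0, 0, 0]}, {"offset": [0, 0, -0.001], "turn": [0, 0, 0]}, {"offset": [0, 0, -0.001], "turn": [0, 0, 0]}]}}

```text
clock: 20.7
ee_pos: [0.5881, 0.249, 0.1431]
tcp_rot: [0.0, 0.769, 0.639, 0.0]
ft_force: [-2.2, -2.1, 4.9]
opening: 0.009
gripper_force: 49.4
```

Contact with the rim at 4.9 N, so I release slowly and retreat upward.

{"method": "play_rows", "body": {"moves": [{"offset": [0, 0, 0], "turn": [0, 0, 0]}, {"offset": [0, 0, 0], "turn": [0, 0, 0]}, {"offset": [0, 0, 0], "turn": [0, 0, 0]}, {"offset": [0, 0, 0], "turn": [0, 0, 0]}, {"offset": [0, 0, 0], "turn": [0, 0, 0]}, {"offset": [0, 0, 0.01], "turn": [0, 0, 0]}, {"offset": [0, 0, 0.025], "turn": [0, 0, 0]}, {"offset": [0, 0, 0.05], "turn": [0, 0, 0]}, {"offset": [0, 0, 0.09], "turn": [0, 0, 0]}, {"offset": [0, 0, 0.13], "turn": [0, 0, 0]}, {"offset": [0, 0, 0.16], "turn": [0, 0, 0]}, {"offset": [0, 0, 0.16], "turn": [0, 0, 0]}, {"offset": [0, 0, 0.16], "turn": [0, 0, 0]}, {"offset": [0, 0, 0.16], "turn": [0, 0, 0]}], "gripper": -0.2}}

```text
clock: 22.1
ee_pos: [0.5877, 0.2485, 0.3017]
tcp_rot: [0.0, 0.769, 0.639, -0.001]
ft_force: [0.7, 0.1, -1.2]
opening: 0.0514
gripper_force: 0.0
```

Run:
```python
from h import *
for n in('scene','top','wrist'):
    shot(n,'f_%s.png'%n);pp(n,['scoop_hook','scoop_grip','scoop_cup','lid_center','lid_tab','lid_heel','glass_a'])
s=env.observe();print(s['clock'],s['ee_pos'],s['ft_force'])
```

```text
scene scoop_hook 0.68 [0.6717 0.3889 0.0134]
scene scoop_hook 0.54 [0.5894 0.2448 0.1082]
scene scoop_hook 0.44 [0.2746 0.3454 0.0088]
scene scoop_grip 0.69 [0.6586 0.3568 0.0158]
scene scoop_grip 0.65 [0.5822 0.2489 0.144 ]
scene scoop_grip 0.52 [0.2524 0.3634 0.0174]
scene scoop_cup 0.81 [0.6687 0.4468 0.0184]
scene scoop_cup 0.67 [0.3388 0.3364 0.0166]
scene scoop_cup 0.4 [0.5693 0.255  0.0524]
scene lid_center 0.63 [ 0.5378 -0.2524  0.0173]
scene lid_center 0.16 [0.5854 0.2471 0.1424]
scene lid_tab 0.67 [ 0.5806 -0.2589  0.0456]
scene lid_tab 0.62 [ 5.438e-01  2.551e-01 -2.000e-04]
scene lid_heel 0.7 [ 0.4818 -0.2368  0.0178]
scene glass_a 0.94 [ 7.943e-01 -1.350e-01 -3.000e-04]
scene glass_a 0.86 [ 0.784   0.1479 -0.0018]
top scoop_hook 0.72 [0.5973 0.2433 0.1114]
top scoop_hook 0.72 [0.2805 0.3405 0.0122]
top scoop_hook 0.58 [ 0.5472  0.2542 -0.002 ]
top scoop_hook 0.2 [ 0.79    0.1458 -0.0024]
top scoop_grip 0.62 [0.5894 0.2489 0.1422]
top scoop_grip 0.47 [0.2629 0.3626 0.013 ]
top scoop_cup 0.62 [0.5738 0.2497 0.0488]
top lid_center 0.6 [ 0.5449 -0.2482  0.0145]
top lid_tab 0.88 [ 0.583  -0.2623  0.0467]
top lid_tab 0.17 [0.5741 0.2479 0.0467]
top lid_heel 0.77 [ 0.4875 -0.2418  0.0149]
top glass_a 0.95 [ 0.797  -0.1382  0.0029]
top glass_a 0.73 [0.7861 0.1427 0.0019]
wrist scoop_hook 0.73 [0.594  0.2459 0.1076]
wrist scoop_hook 0.72 [0.6745 0.3898 0.01  ]
wrist scoop_hook 0.58 [0.2804 0.3433 0.0084]
wrist scoop_grip 0.87 [0.5858 0.2467 0.142 ]
wrist scoop_grip 0.69 [0.661  0.3565 0.0171]
wrist scoop_cup 0.91 [0.5713 0.2495 0.0478]
wrist scoop_cup 0.75 [0.5939 0.2462 0.1067]
wrist scoop_cup 0.68 [0.3447 0.3379 0.0186]
wrist lid_center 0.15 [ 0.7864  0.1471 -0.0018]
wrist glass_a 0.95 [ 0.7879  0.1482 -0.0029]
wrist glass_a 0.58 [ 0.798  -0.139  -0.0011]
23.3 [0.58804488 0.2488675  0.30219982] [-0.04548222  0.11853437  1.1883657 ]
```

The scoop hangs upright on the rim with its cup inside, the lid lies flat in the middle of the tray, and both glasses are standing.

```bash
python3 -c "
from cell import env
print(env.sign_off())"
```

```text
the job is handed in; nothing more can be done
None
```

Job handed in at about 23 s on the robot's clock: the lid is flat and right way up in the middle of the tray, the scoop hangs by its hook on the caddy's +x rim with the cup inside, and both glasses are still standing. The final state was checked from the cameras' position estimates, and the hand-in call returned no verdict.

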